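# Nest the sample cups in the rod rack

## Task

Lay the loose blue cup on the rods of the rack behind the two copper cups, its mouth towards the red end plate like theirs, and let go of it. Then push the row along the rods until all three cups are nested fully home in one another and the first cup's mouth is up against the end plate. Leave the nested cups lying in the rack and do not disturb the other things on the bench.

Things in the scene. Friction and masses are not known exactly. Their poses are not given: they have to be found in the camera images.
- cup_a_centre (a point): First cup of the row, copper, lying on the rack's rods nearest the end plate, mouth towards it, up to 25 mm short of it. This point is on the cup's axis half-way along (55 mm from either end; 58 mm across there). Its y axis runs along the cup's axis to the mouth; x and z lie across and turn as the cup rolls. On the rods a cup's closed end droops: its axis tilts about 0.11 rad.
- cup_a: The same cup; all three are alike: round, plainly tapered, 110 mm long, 0.1 to 0.2 kg. Closed flat end 34 mm across, 47 mm after a 6 mm chamfer, widening evenly to 69 mm at the mouth (65 mm inside, wall 2 mm). The inner floor lies 70 mm below the mouth, 40 mm above the closed end. Origin and axes as its centre point.
- cup_b_centre (a point): Second cup, copper, on the rods behind the first with a gap, mouth towards the end plate. Point and axes as the first's. Pushed along, its mouth rides over the chamfered closed end of the first cup; it is fully home when that cup's closed end meets its inner floor, the two centres then 40 mm apart. Pushing the row home takes less than 15 N.
- cup_b: The second cup itself; origin and axes as its centre point.
- cup_c_centre (a point): Third cup, blue, loose: it lies in a small wooden rest (two bars 100 mm long, spaced and as high as the rack's rods, so its centre is as high as on the rack), mouth turned as the end plate within 0.65 rad. Point and axes as the first's. It can be gripped here from above, across its axis. In the stack it goes over the second cup's closed end, again 40 mm from centre to centre.
- cup_c: The blue cup itself; origin and axes as its centre point.
- rack: Fixed rod rack; origin on the bench under its middle, y along the rods to the red end plate, x across, z up. Two dark steel rods 12 mm thick run along y from -230 to +215 mm, axes at x = -14 and +14 mm, 26 mm above the bench. The end plate, 90 mm wide and 80 high, has its face at y = +215 mm. At the other end a foot 70 mm wide stays below 28 mm: open for pushing.
- mug: Green ceramic mug, 76 mm across, 90 mm high, standing on the bench; origin under its middle. Bystander, leave alone.
- weight: Brass laboratory weight, 60 mm across, 78 mm high; origin under its middle. Bystander, leave alone.
- jar: Clear jar with a red cap, 60 mm across, 85 mm high; origin under its middle. Bystander, leave alone.
- driver: Screwdriver with a yellow handle lying on the bench, 170 mm long. Bystander, leave alone.
Not all that is in view belongs to the job. Several things have the shape of the cup_c; the one meant has the colours described above. Leave any purple look-alike of the cup_b alone.

How it is judged:
By the outcome, as a careful person would: the job done as asked, in the order asked, and still so for the second after the job is handed in, with the robot touching nothing.
It also fails if it takes over 61 s, if anything falls off the work surface, if the arm or the gripper's body presses on something with over 40 N, if the wrist force passes 120 N, or if a joint passes its speed limit or range.

## Robot

A 6-joint arm with a two-finger parallel gripper is mounted at the origin on the work surface. World frame = base frame: x ahead of the robot, y to its left, z up, the work surface at z = 0. Lengths are in m, angles in degrees, forces in N, time in s.
With the tool pointing down it reaches from about 0.25 to 0.725 m from the base axis. Payload 9.7 kg.
Tool frame: the origin (TCP) lies midway between the tips of the shut fingers; the grasp point (between the pads) lies 19 mm behind it; z points along the fingers, x is the direction in which the jaws open and shut, and the axes are right-handed (so a half turn about z gives the same grasp; the last joint's range is limited). The gripper opens to 85 mm and grips with 20 to 120 N. Pads are 22 mm wide; open, the fingers measure 114 mm over their backs; the gripper's body (76 mm by 85 mm) begins 54 mm behind the grasp point. The pads swing forward as they close: fully open they stand 13 mm farther back than shut.
Start: joints at [64.572, 4.979, 10.078, 95.1, 0, 90], TCP at [0.236, 0.497, 0.231] pointing down, gripper open.
Joint ranges: [-179.16, 179.16], [-48.56, 103.87], [-65.8, 70.77], [-126.05, 130.52], [-82.76, 87.17], [-180, 180]. Speed limits (degrees/s): [127.2, 127.2, 147.25, 180, 180, 180].

## Interface

Orientations are given as [roll, pitch, yaw] about the fixed x, y, z axes, in that order (R = Rz(yaw) Ry(pitch) Rx(roll)).
In Python, from workcell import bot, optics gives the robot as it stands.
- The arm moves only by the shell command python3 -m creep 'ROWS' [FORCE]. ROWS is JSON, a list of rows, each a list of 7 numbers: the shift along the tool's x, y, z in m, then the turn, a rotation vector about the tool's x, y, z in rad, then the opening, from 0 (shut) to 1 (fully open). A call has 1 to 8 rows; each row is the pose to reach, as a shift and turn from the pose commanded when the call began, along the tool's axes at that moment; what a row does not reach only later rows make up. A row lasts 1/10 s, in which the tool goes at most 50 mm and 8.59 degrees, less where a joint would pass 70% of its speed; a pose out of reach is approached as far as the arm can. A call with a gripper value outside its range is refused whole. The fingers move at their own pace and stop on an object; FORCE is the grip in N (left out, the last holds). Time passes only in rows, so rows that repeat a pose let the fingers close. It gives the time, the measured TCP pose, the force and the opening at its end, in the units of the state.
- bot.get_obs(): the state, without advancing time (a new reading comes with each control period).
- optics.camera(name): name is "side" or "top" or "wrist"; returns the picture (420x560x3 uint8, red, green, blue); there is no depth.
- optics.camera_params(name): a dict with "camera_matrix" (3x3 intrinsics, pixels), "D" ([k1, k2, p1, p2, k3] as OpenCV has them; the pictures are not rectified), "R" (3x3) and "t" (3): a world point X has camera coordinates R X + t; the wrist camera has in their place "mount" (4x4, takes a point from camera to tool coordinates, whose origin is the TCP and whose axes are the tool frame's). Camera axes: x right, y down, z forward; pixel columns grow to the right and rows downward; lengths in m; the calibration is good to about 2 mm. A picture is of the moment at which its call begins: read the wrist's pose just before it. camera_params takes no time and is no camera call.
- bot.job_done(): hands the job in, once; it reports no verdict.
The state is a dict: "time": time; "q": joint angles; "qd": joint speeds; "joint_efforts": joint torques, N m; "ee_pos": TCP position; "tcp_rot": TCP orientation; "wrist_force": force on the tool from outside, world axes, zero at the start; "torque": the same for the moment, N m; "opening": finger opening in m.
Only numpy, scipy, OpenCV 4.12 (cv2) and the standard library are available. Lean on these libraries where they do the work, as an engineer would, in place of code of your own. Each camera call takes 0.05 s, during which the arm holds its last target.

## Working session

There is one attempt and no reset: what is moved stays moved. The work goes in short steps, Python scripts to look and compute and a shell command to move; the robot and the scene stay as the last step left them, time stands still between calls to the robot, and variables do not carry over. Pictures are saved under pics/ and viewed, and the job is handed in when it is done.

```bash
ls; mkdir -p pics; python3 - <<'E'
from workcell import bot, optics
import cv2,numpy as np
o=bot.get_obs();print(o)
for n in("side","top","wrist"):
    im=optics.camera(n);cv2.imwrite(f"pics/{n}0.png",im[:,:,::-1])
    p=optics.camera_params(n);print(n,{k:np.round(v,4).tolist() for k,v in p.items()})
E
```

```text
pics
{'time': 0.0, 'q': array([6.45744682e+01, 5.00908426e+00, 1.00342941e+01, 9.50992380e+01,
       2.60470047e-03, 9.00020429e+01]), 'qd': array([-0.02213261, -0.02055545,  0.02870372, -0.04925038, -0.01253006,
        0.04206921]), 'joint_efforts': array([-4.86899255e-03, -5.20392001e+01,  4.64801323e+01,  1.65352109e-02,
       -1.78786404e-04, -7.67221422e-06]), 'ee_pos': array([0.23602504, 0.49652665, 0.23060098]), 'tcp_rot': array([-1.79997398e+02,  7.40282766e-02,  6.45724253e+01]), 'wrist_force': array([-0.25821263, -0.89697243,  0.81805108]), 'torque': array([-0.07183074,  0.00147197, -0.02838979]), 'opening': 0.08515984266413129}
side {'camera_matrix': [[416.7804, 0.0, 275.7405], [0.0, 416.7804, 200.0288], [0.0, 0.0, 1.0]], 'D': [-0.1169, 0.0, 0.0, 0.0, 0.0], 'R': [[0.8858, -0.464, -0.0053], [-0.3327, -0.627, -0.7044], [0.3236, 0.6257, -0.7098]], 't': [-0.4629, 0.2089, 0.9248]}
top {'camera_matrix': [[546.0228, 0.0, 272.2738], [0.0, 546.0228, 207.7169], [0.0, 0.0, 1.0]], 'D': [-0.0626, 0.0, 0.0, 0.0, 0.0], 'R': [[-0.0144, -0.9995, 0.0283], [-0.9907, 0.0104, -0.1359], [0.1355, -0.03, -0.9903]], 't': [-0.0113, 0.5279, 1.264]}
wrist {'camera_matrix': [[297.6586, 0.0, 282.4963], [0.0, 297.6586, 206.5714], [0.0, 0.0, 1.0]], 'D': [-0.0373, 0.0, 0.0, 0.0, 0.0], 'mount': [[1.0, -0.0001, -0.0005, 0.0011], [0.0003, 0.9536, 0.3012, -0.0759], [0.0004, -0.3012, 0.9536, -0.1426], [0.0, 0.0, 0.0, 1.0]]}
```

View pics/top0.png

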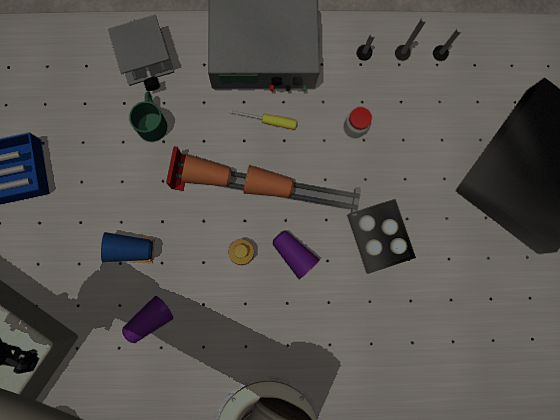

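View pics/side0.png

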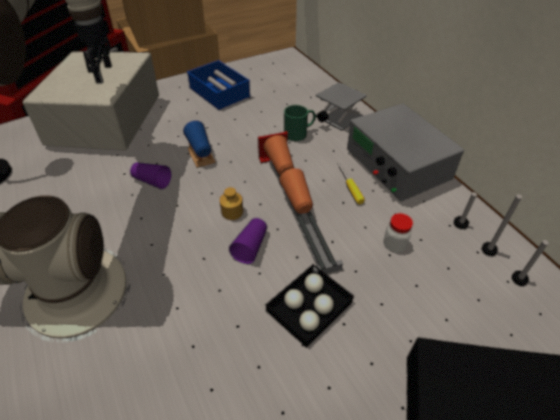

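View pics/wrist0.png

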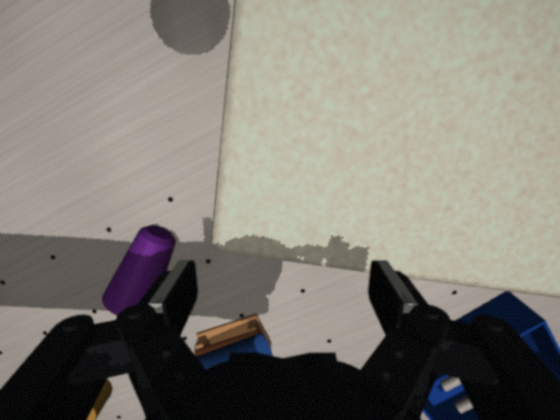

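The top view shows these candidates for cup_c:
- the blue cup in a wooden rest at about (128,248)
- purple look-alikes at (296,254) and (148,320)
- the blue bin at (15,168), which isn't a cup

I choose the blue cup at (128,248). The copper row is at (205,171) and (270,181), with the red plate at (177,168). I'll check this in a close crop.

```bash
cat > h.py <<'E'
import cv2,numpy as np
from workcell import bot, optics
from scipy.spatial.transform import Rotation as Ro
def P(n):
    p=optics.camera_params(n);K=np.array(p["camera_matrix"]);D=np.array(p["D"])
    if "R" in p: R=np.array(p["R"]);t=np.array(p["t"])
    else:
        o=bot.get_obs();M=np.eye(4);M[:3,:3]=Ro.from_euler('xyz',o["tcp_rot"],degrees=True).as_matrix();M[:3,3]=o["ee_pos"]
        W=np.linalg.inv(M@np.array(p["mount"]));R=W[:3,:3];t=W[:3,3]
    return K,D,R,t
def cast(c,uv,z):
    K,D,R,t=c
    u=cv2.undistortPoints(np.array(uv,float).reshape(-1,1,2),K,D)[:,0]
    d=np.c_[u,np.ones(len(u))]@R; o=-R.T@t
    return o+d*((z-o[2])/d[:,2])[:,None]
def proj(c,X):
    K,D,R,t=c
    return cv2.projectPoints(np.array(X,float).reshape(-1,1,3),cv2.Rodrigues(R)[0],t,K,D)[0][:,0]
def two(c1,uv1,c2,uv2):
    A=[]
    K,D,R,t=c1;P1=np.c_[R,t];a=cv2.undistortPoints(np.array(uv1,float).reshape(-1,1,2),K,D)[:,0].T
    K,D,R,t=c2;P2=np.c_[R,t];b=cv2.undistortPoints(np.array(uv2,float).reshape(-1,1,2),K,D)[:,0].T
    X=cv2.triangulatePoints(P1,P2,a,b);return (X[:3]/X[3]).T
E
python3 - <<'E'
import cv2,numpy as np
im=cv2.imread("pics/top0.png")
a=cv2.resize(im[220:280,85:185],None,fx=5,fy=5,interpolation=cv2.INTER_CUBIC)
b=cv2.resize(im[140:220,160:370],None,fx=3.8,fy=3.8,interpolation=cv2.INTER_CUBIC)
cv2.imwrite("pics/c_top.png",np.clip(a*1.7,0,255));cv2.imwrite("pics/r_top.png",np.clip(b*1.5,0,255))
E
```

```text
[ WARN:0@0.084] global loadsave.cpp:1063 imwrite_ Unsupported depth image for selected encoder is fallbacked to CV_8U.
```

View pics/c_top.png

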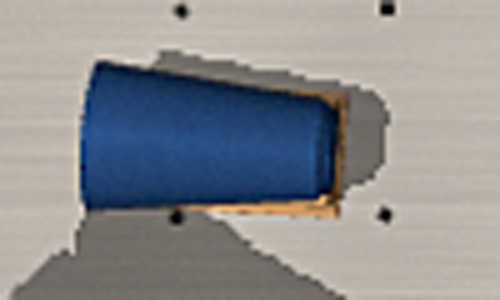

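View pics/r_top.png

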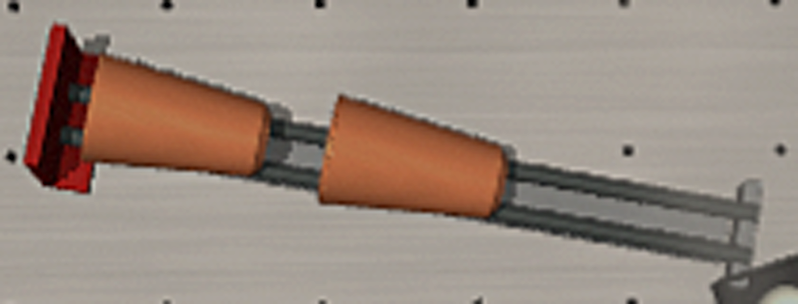

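```bash
cat >> h.py <<'E'
def masks(im):  # rgb
    h=cv2.cvtColor(im,cv2.COLOR_RGB2HSV)
    return {"copper":cv2.inRange(h,(4,110,60),(14,215,255)),"blue":cv2.inRange(h,(100,120,40),(118,255,255)),"red":cv2.inRange(h,(0,200,60),(3,255,255))|cv2.inRange(h,(174,180,60),(180,255,255))}
def blobs(m,amin=300):
    c,_=cv2.findContours(m,cv2.RETR_EXTERNAL,cv2.CHAIN_APPROX_NONE)
    return [x[:,0].astype(float) for x in c if cv2.contourArea(x)>amin]
def cupfit(c,cnt,hint):
    X=cast(c,cnt,0.058)[:,:2]
    box=cv2.boxPoints(cv2.minAreaRect(X.astype(np.float32)))
    e=[box[1]-box[0],box[2]-box[1]];a=max(e,key=np.linalg.norm);a=a/np.linalg.norm(a)
    if a@hint<0:a=-a
    for _ in range(3):
        n=np.array([-a[1],a[0]]);s=X@a;w=X@n
        q=(s-s.min())/(s.max()-s.min());M=(q>.22)&(q<.82);mid=np.median(w)
        L=np.polyfit(s[M&(w>mid)],w[M&(w>mid)],1);R=np.polyfit(s[M&(w<mid)],w[M&(w<mid)],1)
        m=(L+R)/2;a=a+m[0]*n;a/=np.linalg.norm(a)
    n=np.array([-a[1],a[0]]);s=X@a;w=X@n;off=np.mean((w[M&(w>mid)].mean(),w[M&(w<mid)].mean()))
    L=np.polyfit(s[M&(w>mid)],w[M&(w>mid)],1);R=np.polyfit(s[M&(w<mid)],w[M&(w<mid)],1)
    d=L-R # width(s); nominal 58mm at the centre
    sc=np.roots(d-np.array([0,0.058]))[0]
    wc=np.polyval((L+R)/2,sc)
    return a,n,sc*a+wc*n,(s.min(),sc,s.max()),d
E
python3 - <<'E'
from h import *
im=cv2.imread("pics/top0.png")[:,:,::-1].copy();c=P("top");m=masks(im)
for k in m:
    for b in blobs(m[k],200):
        print(k,b.mean(0).round(),b.min(0),b.max(0),len(b))
        if k!="red" and b[:,0].mean()>60:
            a,n,ctr,s,d=cupfit(c,b,np.array([0.2,1.]))
            print("  yaw",np.degrees(np.arctan2(a[1],a[0])).round(2),"ctr",ctr.round(4),"s",np.round(np.array(s)-s[1],4),"slope",d[0].round(3))
E
```

```text
copper [267. 183.] [244. 166.] [292. 196.] 128
  yaw 77.68 ctr [0.5889 0.0143] s [-0.0816  0.      0.0322] slope 0.214
copper [204. 172.] [181. 154.] [230. 185.] 132
  yaw 77.62 ctr [0.6175 0.1645] s [-0.0849  0.      0.0291] slope 0.198
blue [124. 249.] [101. 234.] [150. 260.] 135
  yaw 85.67 ctr [0.4358 0.3572] s [-0.092   0.      0.0236] slope 0.224
blue [ 17. 164.] [  0. 133.] [ 38. 197.] 377
```

The crop confirms the blue cup in its wooden rest, with the mouth to the left (wide end at crop x≈85) and the closed end at right. The copper pair lies on the rods with mouths towards the red plate. Next I hover over the blue cup.

```bash
python3 -m creep '[[-0.04,0.24,0.02,0,0,1.19,1],[-0.04,0.24,0.02,0,0,1.19,1],[-0.04,0.24,0.02,0,0,1.19,1],[-0.04,0.24,0.02,0,0,1.19,1],[-0.04,0.24,0.02,0,0,1.19,1],[-0.04,0.24,0.02,0,0,1.19,1],[-0.04,0.24,0.02,0,0,1.19,1],[-0.04,0.24,0.02,0,0,1.19,1]]'
python3 -m creep '[[0,0,0,0,0,0,1],[0,0,0,0,0,0,1]]'
python3 - <<'E'
from h import *
import pickle
c=P("wrist");im=optics.camera("wrist");cv2.imwrite("pics/w1.png",im[:,:,::-1]);pickle.dump(c,open("w1.pkl","wb"))
o=bot.get_obs();print(o["ee_pos"],o["tcp_rot"],o["time"],o["q"])
b=max(blobs(masks(im)["blue"]),key=len);print(b.min(0),b.max(0))
a,n,ctr,s,d=cupfit(c,b,np.array([0.2,1.]))
print("yaw",np.degrees(np.arctan2(a[1],a[0])).round(2),"ctr",ctr.round(4),"s",np.round(np.array(s)-s[1],4),"slope",d[0].round(3))
E
```

```text
time: 0.95
ee_pos: [0.4361, 0.357, 0.2108]
tcp_rot: [180.0, 0.0, -4.0]
wrist_force: [0.4, -0.4, -0.6]
opening: 0.0852
time: 1.15
ee_pos: [0.4357, 0.3575, 0.2111]
tcp_rot: [180.0, 0.0, -3.4]
wrist_force: [0.9, 0.0, -0.1]
opening: 0.0852
[0.43561534 0.35758282 0.21113994] [ 1.79988562e+02  1.14529022e-02 -3.37690774e+00] 1.2 [ 3.93818021e+01  6.49003056e+00  9.47112776e+00  9.29972717e+01
 -6.22701485e-04  1.32758709e+02]
[250. 170.] [314. 277.]
yaw 86.02 ctr [0.4336 0.3584] s [-0.1001  0.      0.0217] slope 0.267
```

View pics/w1.png

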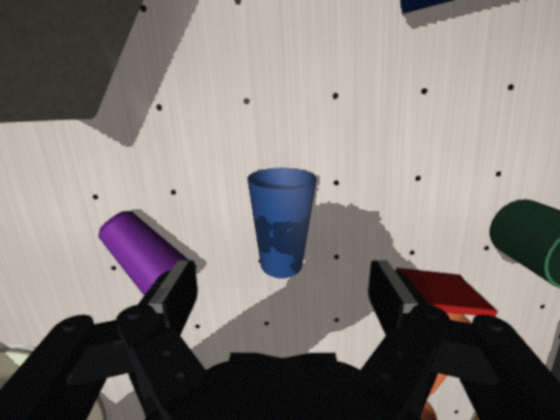

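```bash
python3 - <<'E'
from h import *
import pickle
c=pickle.load(open("w1.pkl","rb"))
X=cast(c,[[249,178.5],[316.5,178.5]],.064);print("w mouth",X.round(4),X.mean(0),np.linalg.norm(X[0]-X[1]))
X=cast(c,[[260,265],[302.5,265]],.0525);print("w end47",X.round(4),X.mean(0),np.linalg.norm(X[0]-X[1]))
t=P("top");f=lambda L:[[85+x/5,220+y/5] for x,y in L]
X=cast(t,f([(98,62),(86,210)]),.064);print("t mouth",X.round(4),X.mean(0),np.linalg.norm(X[0]-X[1]))
X=cast(t,f([(320,98),(318,198)]),.0525);print("t end47",X.round(4),X.mean(0),np.linalg.norm(X[0]-X[1]))
g=lambda L:[[160+x/3.8,140+y/3.8] for x,y in L]
for nm,L,z in [("a mouth",[(100,55),(81,160)],.064),("a end",[(268,102),(258,174)],.0525),("b mouth",[(342,95),(319,203)],.064),("b end",[(504,147),(491,217)],.0525),("rods+",[(510,163),(750,205)],.032),("rods-",[(500,221),(750,260)],.02),("plate top",[(55,25),(28,160)],.08)]:
    X=cast(t,g(L),z);v=X[0]-X[1];print(nm,X[:,:2].round(4).tolist(),X.mean(0).round(4),np.linalg.norm(v).round(4),"deg",np.degrees(np.arctan2(v[1],v[0])).round(1))
print(-t[2].T@t[3])
E
```

```text
w mouth [[0.4047 0.3745 0.064 ]
 [0.4716 0.3706 0.064 ]] [0.4381692  0.37253788 0.064     ] 0.06695749120480951
w end47 [[0.4064 0.2719 0.0525]
 [0.4545 0.2691 0.0525]] [0.43045878 0.27049022 0.0525    ] 0.04817848591179016
t mouth [[0.4704 0.3711 0.064 ]
 [0.4023 0.375  0.064 ]] [0.43637616 0.37307349 0.064     ] 0.06820873068671521
t end47 [[0.4536 0.2705 0.0525]
 [0.4073 0.2707 0.0525]] [0.43045532 0.2705987  0.0525    ] 0.04638310534937199
a mouth [[0.6526, 0.1837], [0.5866, 0.1949]] [0.6196 0.1893 0.064 ] 0.067 deg -9.6
a end [[0.6244, 0.0803], [0.5788, 0.0866]] [0.6016 0.0835 0.0525] 0.046 deg -7.9
b mouth [[0.6259, 0.034], [0.5583, 0.0487]] [0.5921 0.0413 0.064 ] 0.0692 deg -12.3
b end [[0.5944, -0.0667], [0.5503, -0.0577]] [ 0.5724 -0.0622  0.0525] 0.045 deg -11.5
rods+ [[0.588, -0.0717], [0.5596, -0.2238]] [ 0.5738 -0.1477  0.032 ] 0.1547 deg 79.4
rods- [[0.5528, -0.0654], [0.526, -0.2248]] [ 0.5394 -0.1451  0.02  ] 0.1616 deg 80.5
plate top [[0.6679, 0.2094], [0.5839, 0.2248]] [0.6259 0.2171 0.08  ] 0.0854 deg -10.4
[0.35151864 0.02113659 1.32378525]
```

```bash
python3 - <<'E'
from h import *
t=P("top")
for z in (.0,.03): print("tray corners",cast(t,[[348,213],[396,200],[368,272],[367,222]],z)[:,:2].round(3).tolist())
s=P("side")
print("two-view: white ball, tray near-corner",two(t,[[367,222],[348,213]],s,[[314,282],[315,265]]).round(3).tolist())
im=cv2.imread("pics/top0.png");cv2.imwrite("pics/tray.png",cv2.convertScaleAbs(cv2.resize(im[170:280,280:420],None,fx=5,fy=5,interpolation=cv2.INTER_CUBIC),alpha=1.6))
im=cv2.imread("pics/side0.png");cv2.imwrite("pics/trays.png",cv2.convertScaleAbs(cv2.resize(im[120:350,220:370],None,fx=2.6,fy=2.6,interpolation=cv2.INTER_CUBIC),alpha=1.6))
E
```

```text
tray corners [[0.518, -0.205], [0.549, -0.326], [0.373, -0.249], [0.495, -0.251]]
tray corners [[0.514, -0.2], [0.544, -0.318], [0.372, -0.243], [0.492, -0.245]]
two-view: white ball, tray near-corner [[0.491, -0.245, 0.028], [0.517, -0.202, 0.021]]
```

View pics/tray.png

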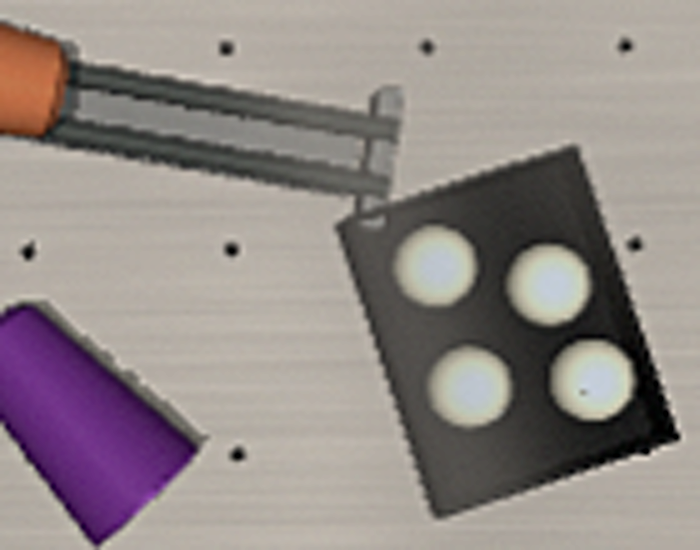

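View pics/trays.png

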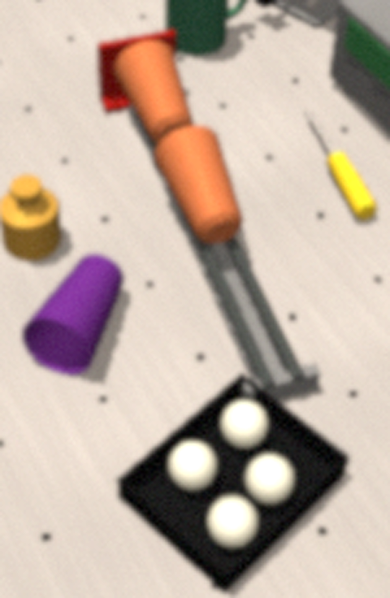

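```bash
python3 -m creep '[[0.001,0.039,0.05,0,0,0.005,1],[0.001,0.039,0.1,0,0,0.005,1],[0.001,0.039,0.14,0,0,0.005,1],[0.001,0.039,0.16,0,0,0.005,1],[0.001,0.039,0.17,0,0,0.005,1],[0.001,0.039,0.178,0,0,0.005,1],[0.001,0.039,0.178,0,0,0.005,1],[0.001,0.039,0.178,0,0,0.005,1]]'
python3 - <<'E'
from h import *
im=optics.camera("side");cv2.imwrite("pics/s2.png",cv2.convertScaleAbs(cv2.resize(im[60:240,100:300,::-1],None,fx=3,fy=3,interpolation=cv2.INTER_CUBIC),alpha=1.6))
im=optics.camera("wrist");cv2.imwrite("pics/w2.png",cv2.convertScaleAbs(im[:,:,::-1],alpha=1.5))
t=P("top");g=lambda L:[[280+x/5,170+y/5] for x,y in L]
print("rods mid",cast(t,g([(70,102),(390,156.5)]),.03).round(4).tolist())
E
```

```text
time: 2.0
ee_pos: [0.4349, 0.3192, 0.0347]
tcp_rot: [-179.9, -0.1, -3.9]
wrist_force: [0.2, 0.3, -0.4]
opening: 0.0853
rods mid [[0.5701, -0.071, 0.03], [0.542, -0.225, 0.03]]
```

View pics/s2.png

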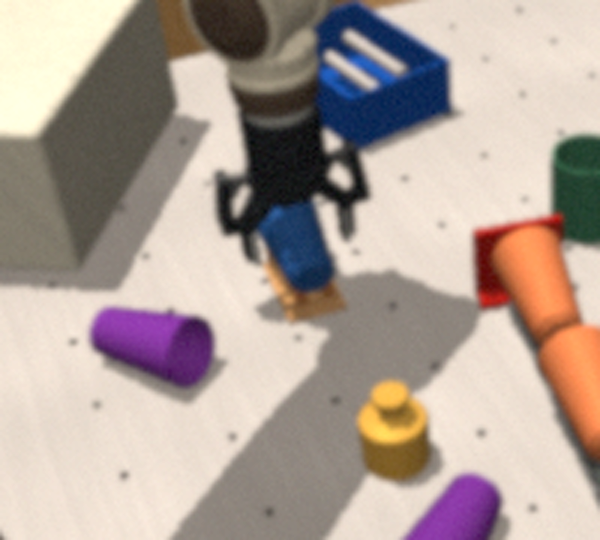

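View pics/w2.png

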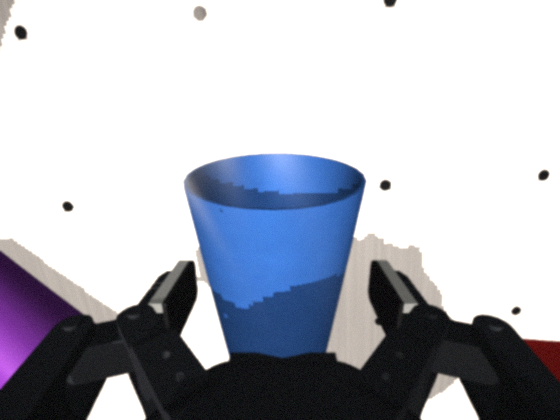

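The side view shows the fingers straddling the blue cup over its rest. In the wrist view the mouth spans columns 185–365, between the fingers at 194 and 370, so it's centred within about 2 mm. I close the fingers.

```bash
python3 -m creep '[[-0.001,0,0,0,0,0,0.5],[-0.001,0,0,0,0,0,0.4],[-0.001,0,0,0,0,0,0.3],[-0.001,0,0,0,0,0,0.3],[-0.001,0,0,0,0,0,0.3],[-0.001,0,0,0,0,0,0.3]]' 45
python3 -m creep '[[-0.001,0,-0.01,0,0,0,0.3],[-0.001,0,-0.04,0,0,0,0.3],[-0.001,0,-0.08,0,0,0,0.3],[-0.001,0,-0.1,0,0,0,0.3],[-0.001,0,-0.1,0,0,0,0.3]]'
python3 - <<'E'
from h import *
o=bot.get_obs();print(o["ee_pos"],o["tcp_rot"],o["wrist_force"],o["torque"],o["opening"],o["q"])
im=optics.camera("wrist");cv2.imwrite("pics/w3.png",cv2.convertScaleAbs(im[:,:,::-1],alpha=1.5))
im=optics.camera("side");cv2.imwrite("pics/s3.png",cv2.convertScaleAbs(cv2.resize(im[40:220,100:300,::-1],None,fx=3,fy=3,interpolation=cv2.INTER_CUBIC),alpha=1.6))
E
```

```text
time: 2.7
ee_pos: [0.4332, 0.3189, 0.0343]
tcp_rot: [-180.0, -0.0, -3.9]
wrist_force: [-4.3, -1.1, 7.5]
opening: 0.0574
time: 3.2
ee_pos: [0.4335, 0.3196, 0.1371]
tcp_rot: [-179.8, -0.2, -3.9]
wrist_force: [0.2, 1.3, -2.0]
opening: 0.0575
[0.43353355 0.31958974 0.13713721] [-179.7977337    -0.24753709   -3.89514025] [ 0.18260475  1.31039918 -2.03676633] [ 0.02240692  0.03412756 -0.04785875] 0.05752456007690338 [ 3.63997572e+01  2.22655403e+00 -3.22510002e+00  8.42287333e+01
 -5.81272453e-03  1.30294444e+02]
```

View pics/w3.png

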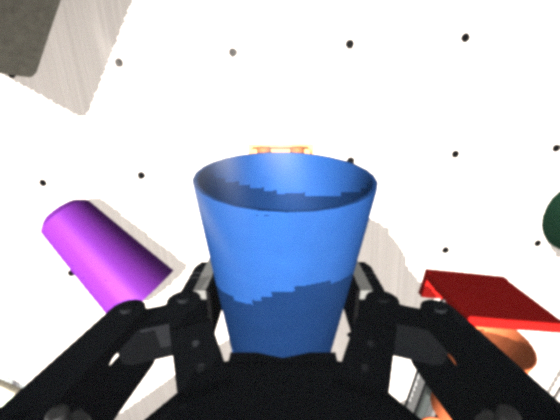

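View pics/s3.png

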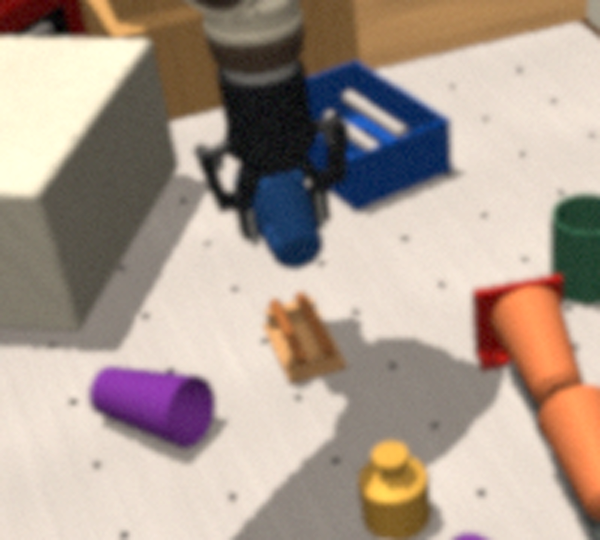

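The cup is held, with the opening at 57.5 mm (its mid-diameter), and the rest is empty. I carry it above the rods behind cup b.

```bash
python3 -m creep '[[0.008,0.022,-0.005,0,0,0.01,0.3],[0.023,0.067,-0.01,0,0,0.02,0.3],[0.039,0.112,-0.01,0,0,0.03,0.3],[0.054,0.157,-0.01,0,0,0.04,0.3],[0.07,0.202,-0.01,0,0,0.05,0.3],[0.085,0.247,-0.01,0,0,0.06,0.3],[0.1,0.29,-0.01,0,0,0.07,0.3],[0.112,0.325,-0.01,0,0,0.08,0.3]]'
python3 - <<'E'
from h import *
o=bot.get_obs();print(o["ee_pos"],o["tcp_rot"])
y=np.radians(o["tcp_rot"][2]);d=np.array([.5577,-.140])-o["ee_pos"][:2]
print(d@[np.cos(y),np.sin(y)],d@[np.sin(y),-np.cos(y)],np.radians(o["tcp_rot"][2]+10.34))
E
```

```text
time: 4.1
ee_pos: [0.5213, -0.0156, 0.1415]
tcp_rot: [180.0, 0.1, -8.6]
wrist_force: [0.2, 1.1, -2.0]
opening: 0.057
[ 0.521325   -0.01558103  0.1414525 ] [ 1.79971479e+02  1.43672280e-01 -8.56216323e+00]
0.05449339184176384 0.11761671120454464 0.031029105239344896
```

```bash
python3 -m creep '[[0.015,0.035,0,0,0,0.01,0.3],[0.032,0.07,0,0,0,0.02,0.3],[0.045,0.1,0,0,0,0.032,0.3],[0.053,0.119,0,0,0,0.032,0.3],[0.053,0.119,0,0,0,0.032,0.3],[0.053,0.119,0,0,0,0.032,0.3]]'
python3 - <<'E'
from h import *
o=bot.get_obs();print(o["ee_pos"],o["tcp_rot"],o["q"].round(1))
im=optics.camera("wrist");cv2.imwrite("pics/w4.png",cv2.convertScaleAbs(im[:,:,::-1],alpha=1.4))
im=optics.camera("side");cv2.imwrite("pics/s4.png",cv2.convertScaleAbs(cv2.resize(im[100:320,200:400,::-1],None,fx=2.7,fy=2.7,interpolation=cv2.INTER_CUBIC),alpha=1.6))
im=optics.camera("top");cv2.imwrite("pics/t4.png",cv2.convertScaleAbs(cv2.resize(im[110:290,160:420,::-1],None,fx=3,fy=3,interpolation=cv2.INTER_CUBIC),alpha=1.6))
E
```

```text
time: 4.7
ee_pos: [0.556, -0.1386, 0.1416]
tcp_rot: [-180.0, 0.2, -10.4]
wrist_force: [-0.1, 0.6, -1.1]
opening: 0.0576
[ 0.55601408 -0.13863347  0.1415818 ] [-1.79977082e+02  1.64869740e-01 -1.03679248e+01] [-14.    7.4   2.8  85.6   0.   86.4]
```

View pics/w4.png

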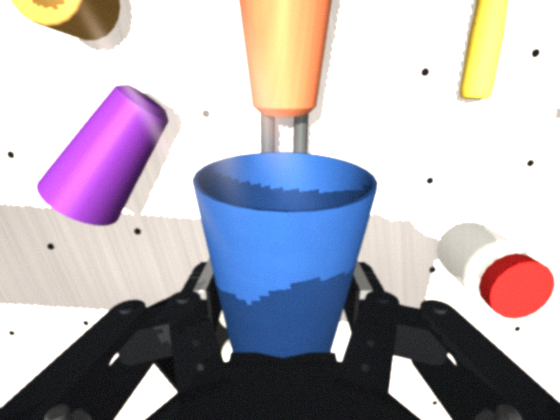

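View pics/s4.png

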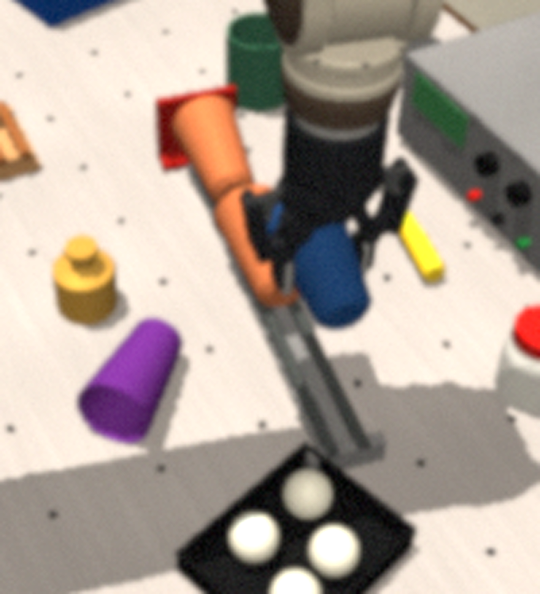

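View pics/t4.png

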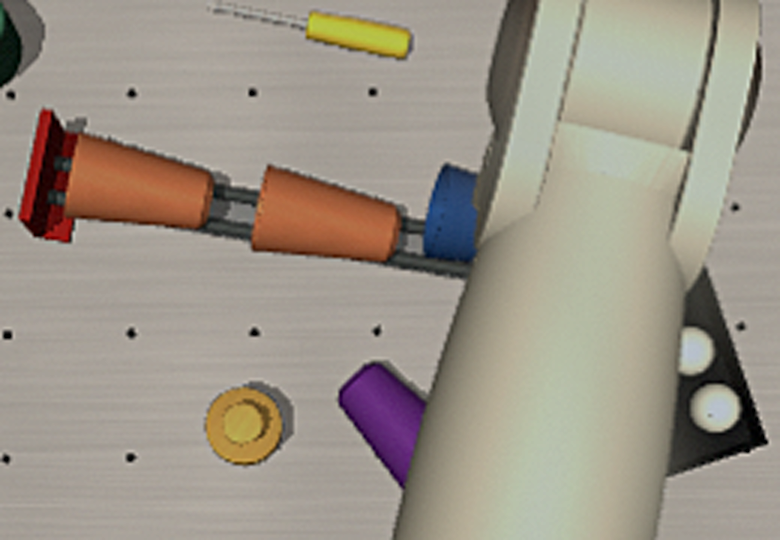

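In the wrist view the cup mouth is centred at column 286. The rods show at 268 and 301 (middle 285), and b's closed end is at (285,105) ahead of the mouth. It's aligned to within about 2 mm, so I lower it.

```bash
python3 -m creep '[[0.0015,0,0.03,0,0,0,0.3],[0.0015,0,0.06,0,0,0,0.3],[0.0015,0,0.08,0,0,0,0.3],[0.0015,0,0.09,0,0,0,0.3],[0.0015,0,0.098,0,0,0,0.3],[0.0015,0,0.103,0,0,0,0.3],[0.0015,0,0.106,0,0,0,0.3],[0.0015,0,0.106,0,0,0,0.3]]'
python3 - <<'E'
from h import *
o=bot.get_obs();print(o["ee_pos"],o["tcp_rot"],o["wrist_force"],o["torque"])
im=optics.camera("wrist");cv2.imwrite("pics/w5.png",cv2.convertScaleAbs(im[:,:,::-1],alpha=1.4))
im=optics.camera("side");cv2.imwrite("pics/s5.png",cv2.convertScaleAbs(cv2.resize(im[100:320,200:400,::-1],None,fx=2.7,fy=2.7,interpolation=cv2.INTER_CUBIC),alpha=1.6))
E
```

```text
time: 5.65
ee_pos: [0.5585, -0.139, 0.0376]
tcp_rot: [180.0, -0.0, -10.3]
wrist_force: [-0.0, 0.2, -2.1]
opening: 0.0574
[ 0.55849197 -0.13896644  0.03761689] [ 1.79996646e+02 -2.97480096e-02 -1.03109279e+01] [-0.01210214  0.22748558 -2.069161  ] [0.03265128 0.03570204 0.01778322]
```

View pics/w5.png

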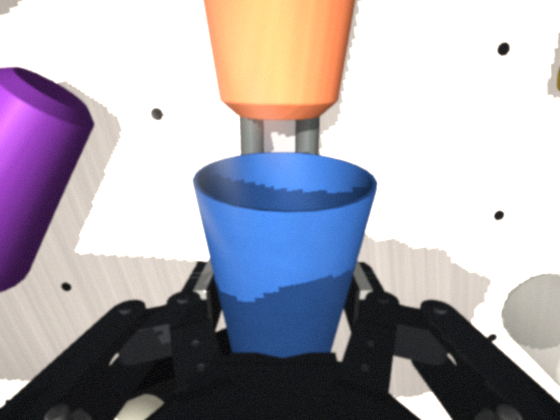

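View pics/s5.png

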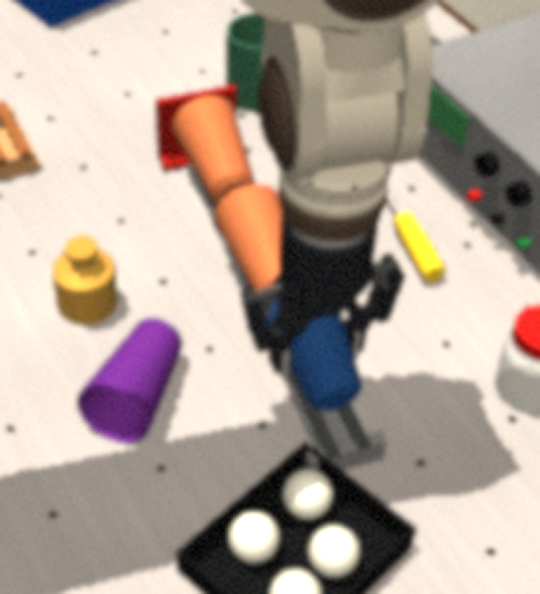

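```bash
python3 -m creep '[[-0.0015,0,0.001,0,0,0,0.3],[-0.0015,0,0.002,0,0,0,0.3],[-0.0015,0,0.003,0,0,0,0.3],[-0.0015,0,0.003,0,0,0,0.3]]'
```

```text
time: 6.15
ee_pos: [0.5568, -0.1387, 0.0342]
tcp_rot: [-180.0, 0.0, -10.3]
wrist_force: [-1.2, -1.0, -0.9]
opening: 0.0574
```

```bash
python3 -m creep '[[0,0,0,0,0,0,0.72],[0,0,0,0,0,0,0.76],[0,0,0,0,0,0,0.85],[0,0,0,0,0,0,0.95],[0,0,0,0,0,0,0.95]]'
python3 - <<'E'
from h import *
o=bot.get_obs();print(o["ee_pos"],o["wrist_force"],o["opening"])
im=optics.camera("wrist");cv2.imwrite("pics/w6.png",cv2.convertScaleAbs(im[:,:,::-1],alpha=1.4))
E
```

```text
time: 6.65
ee_pos: [0.5569, -0.1387, 0.0343]
tcp_rot: [-180.0, -0.0, -10.3]
wrist_force: [-0.2, 0.6, -0.1]
opening: 0.081
[ 0.55685334 -0.13869713  0.03432882] [-0.21157423  0.55196195 -0.07350893] 0.08098472725208411
```

View pics/w6.png

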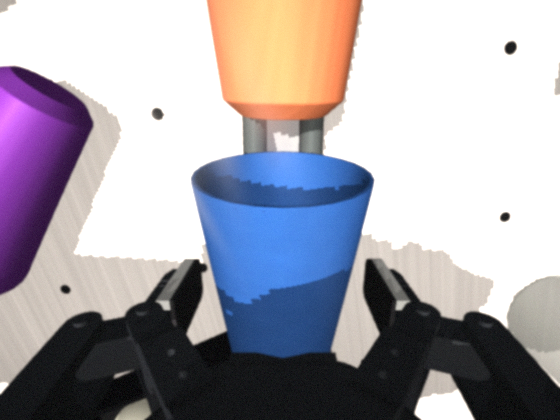

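The cup now lies on the rods in line with b (rods at columns 254 and 311, cup mid at 283) and it's free of the fingers. I raise the arm, go behind, and shut the fingers to push.

```bash
python3 -m creep '[[0,0,-0.02,0,0,0,1],[0,0,-0.06,0,0,0,1],[0,0,-0.1,0,0,0,1],[0,0.03,-0.11,0,0,0,0.6],[0,0.07,-0.11,0,0,0,0.3],[0,0.085,-0.11,0,0,0,0],[0,0.085,-0.11,0,0,0,0],[0,0.085,-0.11,0,0,0,0]]'
python3 -m creep '[[0,0,0,0,0,0,0],[0,0,0,0,0,0,0],[0,0,0,0,0,0,0]]'
python3 - <<'E'
from h import *
import pickle
o=bot.get_obs();print(o["ee_pos"],o["tcp_rot"],o["wrist_force"],o["opening"])
pickle.dump(P("wrist"),open("w7.pkl","wb"))
im=optics.camera("wrist");cv2.imwrite("pics/w7.png",cv2.convertScaleAbs(im[:,:,::-1],alpha=1.4))
im=optics.camera("side");cv2.imwrite("pics/s7.png",cv2.convertScaleAbs(cv2.resize(im[100:320,200:400,::-1],None,fx=2.7,fy=2.7,interpolation=cv2.INTER_CUBIC),alpha=1.6))
im=optics.camera("top");cv2.imwrite("pics/t7.png",cv2.convertScaleAbs(cv2.resize(im[110:290,160:420,::-1],None,fx=3,fy=3,interpolation=cv2.INTER_CUBIC),alpha=1.6))
E
```

```text
time: 7.5
ee_pos: [0.5414, -0.222, 0.1439]
tcp_rot: [-180.0, 0.0, -10.4]
wrist_force: [0.1, 1.0, 0.1]
opening: 0.0121
time: 7.8
ee_pos: [0.5418, -0.2215, 0.1443]
tcp_rot: [-180.0, 0.0, -10.3]
wrist_force: [-0.1, 0.3, 0.0]
opening: 0.0002
[ 0.54177714 -0.22153439  0.14428189] [-1.79995781e+02  3.12192101e-03 -1.02502752e+01] [-0.10242947  0.28822491  0.03967741] 0.00017904596949954802
```

View pics/w7.png

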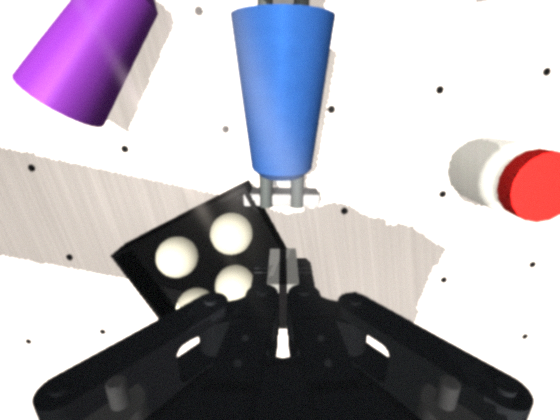

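View pics/s7.png

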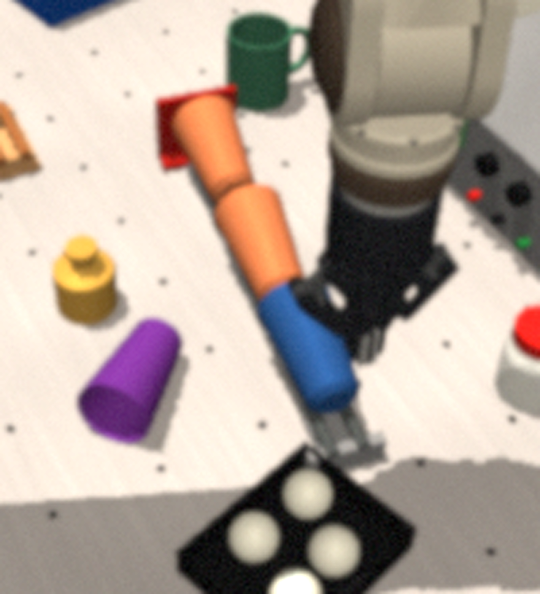

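View pics/t7.png

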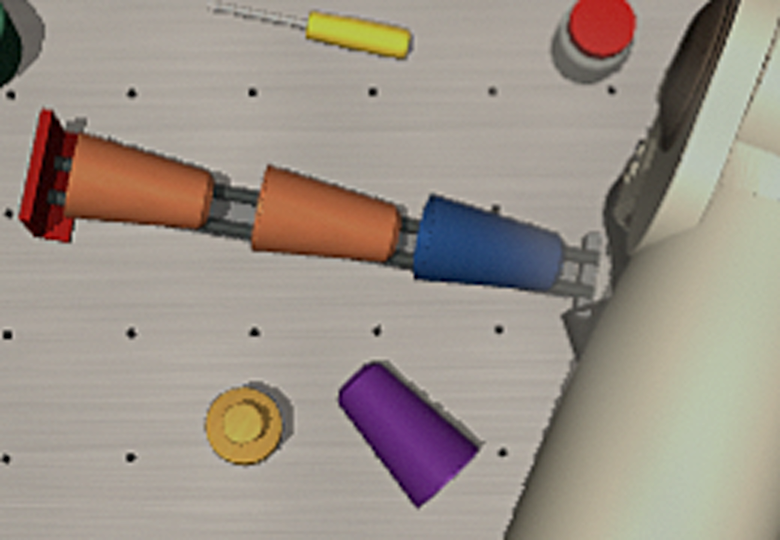

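The top view shows the blue cup lying in line at crop (490,243), its mouth towards b with a small gap. The shut fingers are beyond its closed end. I check the clearance and descend.

```bash
python3 - <<'E'
from h import *
import pickle
c=pickle.load(open("w7.pkl","rb"));print(cast(c,[[282,177],[282,177],[283,15]],.065)[:,:2],cast(c,[[282,177]],.05))
t=P("top");f=lambda L:[[160+x/3,110+y/3] for x,y in L]
print(cast(t,f([(562,233),(556,290)]),.0525).mean(0),cast(t,f([(432,197),(415,278)]),.064).mean(0))
E
python3 -m creep '[[0,0.004,0.03,0,0,0,0],[0,0.004,0.06,0,0,0,0],[0,0.004,0.08,0,0,0,0],[0,0.004,0.093,0,0,0,0],[0,0.004,0.1,0,0,0,0],[0,0.004,0.1,0,0,0,0]]'
```

```text
[[ 0.54827936 -0.19109126]
 [ 0.54827936 -0.19109126]
 [ 0.56836082 -0.08419778]] [[ 0.5476889  -0.19418981  0.05      ]]
[ 0.54891283 -0.19327288  0.0525    ] [ 0.56720286 -0.08545424  0.064     ]
time: 8.55
ee_pos: [0.5407, -0.2261, 0.0439]
tcp_rot: [-180.0, 0.0, -10.3]
wrist_force: [0.8, 0.2, 0.7]
opening: -0.0001
```

```bash
python3 -m creep '[[0.001,-0.006,0,0,0,0,0],[0.001,-0.012,0,0,0,0,0],[0.001,-0.018,0,0,0,0,0],[0.001,-0.024,0,0,0,0,0],[0.001,-0.03,0,0,0,0,0],[0.001,-0.036,0,0,0,0,0],[0.001,-0.042,0,0,0,0,0],[0.001,-0.045,0,0,0,0,0]]'
python3 - <<'E'
from h import *
im=optics.camera("wrist");cv2.imwrite("pics/w8.png",cv2.convertScaleAbs(im[:,:,::-1],alpha=1.4))
im=optics.camera("side");cv2.imwrite("pics/s8.png",cv2.convertScaleAbs(cv2.resize(im[100:320,200:400,::-1],None,fx=2.7,fy=2.7,interpolation=cv2.INTER_CUBIC),alpha=1.6))
E
```

```text
time: 9.35
ee_pos: [0.5501, -0.1816, 0.0444]
tcp_rot: [180.0, -0.0, -10.3]
wrist_force: [-0.4, -2.0, 1.6]
opening: -0.0
```

View pics/w8.png

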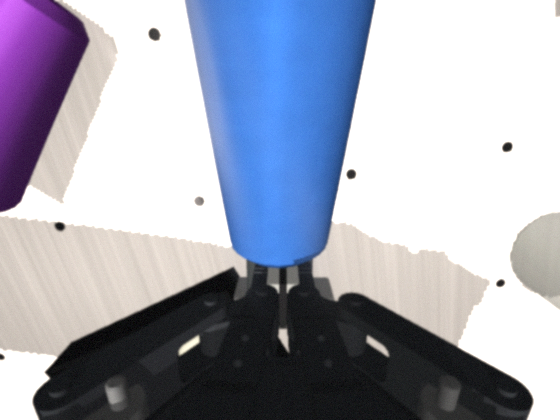

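View pics/s8.png

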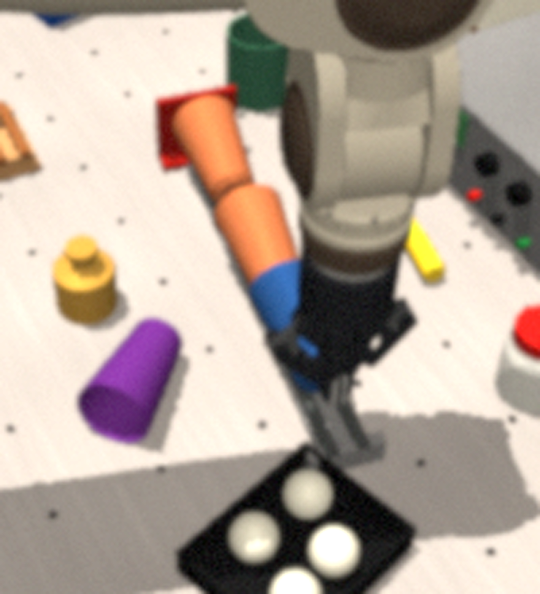

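Contact is made: the cup's closed end touches the fingertips at (280,262), the force is about 2 N, and the cup is sliding. I continue.

```bash
python3 -m creep '[[0,-0.006,0,0,0,0,0],[0,-0.012,0,0,0,0,0],[0,-0.018,0,0,0,0,0],[0,-0.024,0,0,0,0,0],[0,-0.03,0,0,0,0,0],[0,-0.036,0,0,0,0,0],[0,-0.042,0,0,0,0,0],[0,-0.048,0,0,0,0,0]]'
python3 -m creep '[[0,-0.006,0,0,0,0,0],[0,-0.012,0,0,0,0,0],[0,-0.018,0,0,0,0,0],[0,-0.024,0,0,0,0,0],[0,-0.03,0,0,0,0,0],[0,-0.036,0,0,0,0,0],[0,-0.042,0,0,0,0,0],[0,-0.048,0,0,0,0,0]]'
python3 - <<'E'
from h import *
im=optics.camera("wrist");cv2.imwrite("pics/w9.png",cv2.convertScaleAbs(im[:,:,::-1],alpha=1.4))
im=optics.camera("side");cv2.imwrite("pics/s9.png",cv2.convertScaleAbs(cv2.resize(im[100:320,200:400,::-1],None,fx=2.7,fy=2.7,interpolation=cv2.INTER_CUBIC),alpha=1.6))
E
```

```text
time: 10.25
ee_pos: [0.5586, -0.1345, 0.0443]
tcp_rot: [180.0, -0.0, -10.3]
wrist_force: [0.2, -2.3, 0.1]
opening: 0.0001
time: 11.05
ee_pos: [0.5672, -0.0872, 0.0443]
tcp_rot: [180.0, -0.0, -10.3]
wrist_force: [0.9, -2.7, 0.3]
opening: 0.0004
```

View pics/w9.png

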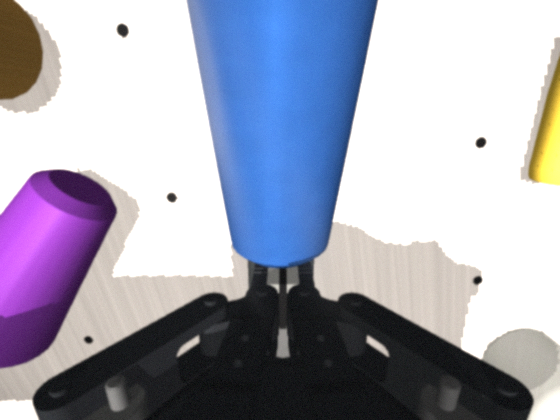

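View pics/s9.png

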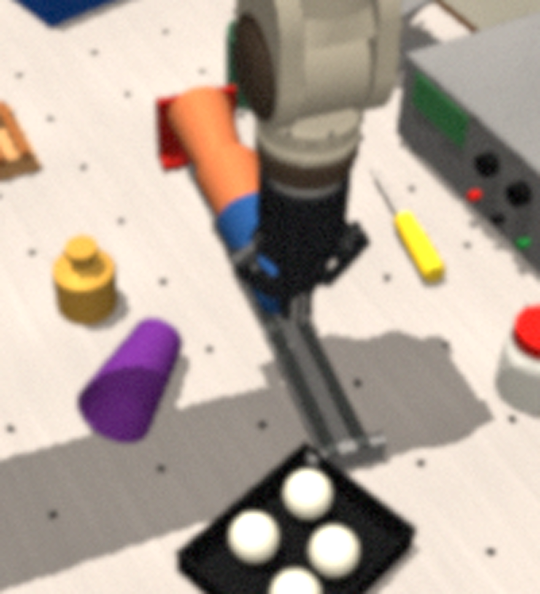

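```bash
python3 -m creep '[[0,-0.006,0,0,0,0,0],[0,-0.012,0,0,0,0,0],[0,-0.018,0,0,0,0,0],[0,-0.024,0,0,0,0,0],[0,-0.03,0,0,0,0,0],[0,-0.036,0,0,0,0,0],[0,-0.042,0,0,0,0,0],[0,-0.048,0,0,0,0,0]]'
python3 -m creep '[[0,-0.004,0,0,0,0,0],[0,-0.008,0,0,0,0,0],[0,-0.012,0,0,0,0,0],[0,-0.016,0,0,0,0,0],[0,-0.02,0,0,0,0,0],[0,-0.022,0,0,0,0,0],[0,-0.024,0,0,0,0,0]]'
python3 - <<'E'
from h import *
im=optics.camera("top");cv2.imwrite("pics/t10.png",cv2.convertScaleAbs(cv2.resize(im[110:290,160:420,::-1],None,fx=3,fy=3,interpolation=cv2.INTER_CUBIC),alpha=1.6))
im=optics.camera("side");cv2.imwrite("pics/s10.png",cv2.convertScaleAbs(cv2.resize(im[100:320,200:400,::-1],None,fx=2.7,fy=2.7,interpolation=cv2.INTER_CUBIC),alpha=1.6))
E
```

```text
time: 11.95
ee_pos: [0.5758, -0.04, 0.0443]
tcp_rot: [-180.0, -0.0, -10.3]
wrist_force: [0.1, -3.2, 1.4]
opening: 0.0002
time: 12.65
ee_pos: [0.58, -0.0167, 0.0443]
tcp_rot: [180.0, -0.0, -10.3]
wrist_force: [0.0, -3.4, 1.9]
opening: 0.0003
```

View pics/t10.png

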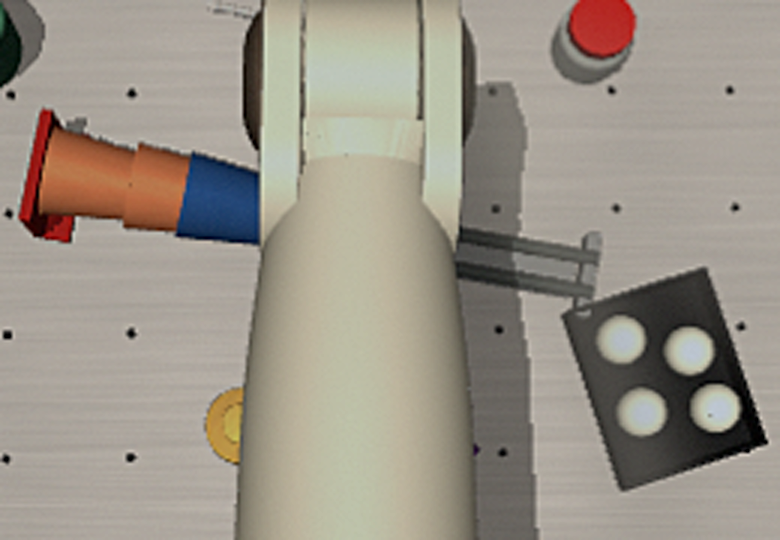

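View pics/s10.png

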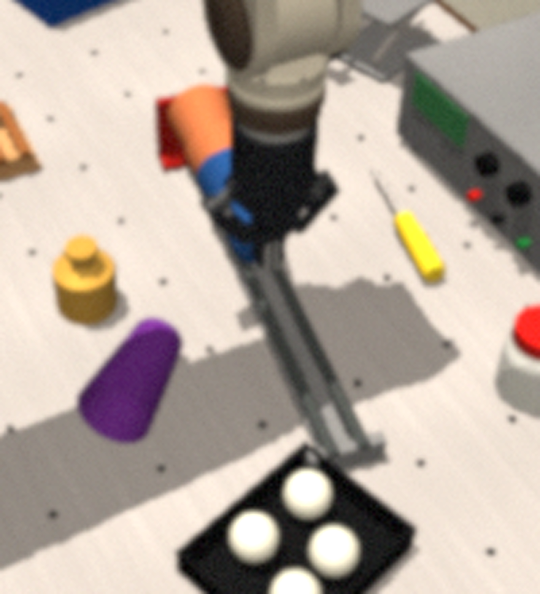

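The top view shows c's mouth at crop (183,194), about 40 mm behind b's at (131,187). b is still about 65 mm from a's mouth at (46,170). I push on in smaller steps, watching the force.

```bash
python3 -m creep '[[0,-0.003,0,0,0,0,0],[0,-0.006,0,0,0,0,0],[0,-0.009,0,0,0,0,0],[0,-0.012,0,0,0,0,0],[0,-0.015,0,0,0,0,0],[0,-0.017,0,0,0,0,0],[0,-0.019,0,0,0,0,0]]'
python3 -m creep '[[0,-0.001,0,0,0,0,0],[0,-0.002,0,0,0,0,0],[0,-0.003,0,0,0,0,0],[0,-0.004,0,0,0,0,0]]'
```

```text
time: 13.45
ee_pos: [0.5834, 0.002, 0.0443]
tcp_rot: [180.0, -0.0, -10.3]
wrist_force: [-1.5, -3.4, 1.2]
opening: 0.0001
time: 13.85
ee_pos: [0.5841, 0.0058, 0.0443]
tcp_rot: [180.0, -0.0, -10.3]
wrist_force: [0.1, -3.6, 0.9]
opening: 0.0001
```

```bash
python3 -m creep '[[0,-0.001,0,0,0,0,0],[0,-0.002,0,0,0,0,0],[0,-0.003,0,0,0,0,0],[0,-0.004,0,0,0,0,0]]'
python3 - <<'E'
from h import *
t=P("top");im=optics.camera("top");cv2.imwrite("pics/t11.png",cv2.convertScaleAbs(cv2.resize(im[140:210,160:270,::-1],None,fx=7,fy=7,interpolation=cv2.INTER_CUBIC),alpha=1.6))
E
```

```text
time: 14.25
ee_pos: [0.5849, 0.0097, 0.0443]
tcp_rot: [180.0, -0.0, -10.3]
wrist_force: [0.5, -5.0, 2.5]
opening: 0.0001
```

View pics/t11.png

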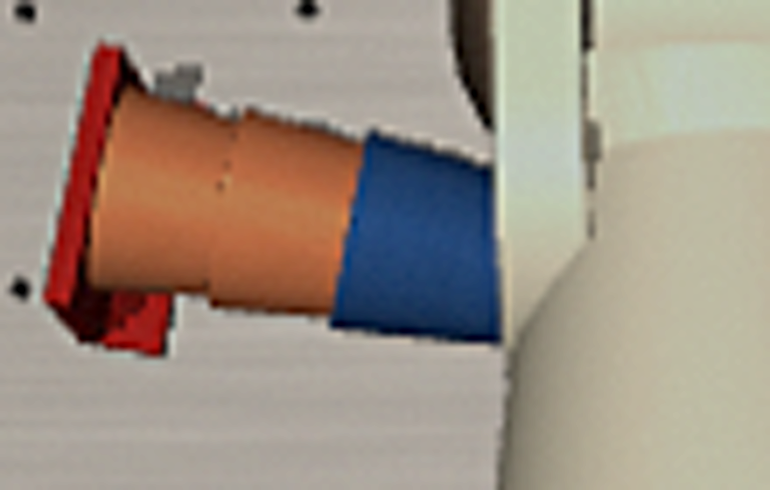

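```bash
python3 -m creep '[[0,-0.001,0,0,0,0,0],[0,-0.002,0,0,0,0,0],[0,-0.002,0,0,0,0,0]]'
python3 -m creep '[[0,-0.001,0,0,0,0,0],[0,-0.002,0,0,0,0,0],[0,-0.002,0,0,0,0,0]]'
```

```text
time: 14.6
ee_pos: [0.585, 0.0106, 0.0444]
tcp_rot: [179.9, -0.0, -10.4]
wrist_force: [-1.0, -9.7, 3.1]
opening: -0.0003
time: 14.9
ee_pos: [0.5852, 0.0109, 0.0445]
tcp_rot: [179.7, -0.0, -10.4]
wrist_force: [-2.5, -19.6, 5.2]
opening: 0.0003
```

The row stopped hard: 2 mm commanded moved it about 0.3 mm, and the force went to 20 N. I back off, raise the arm clear and inspect.

```bash
python3 -m creep '[[0,0.004,0,0,0,0,0],[0,0.015,0,0,0,0,0],[0,0.03,0,0,0,0,0],[0,0.05,-0.02,0,0,0,0],[0,0.07,-0.06,0,0,0,0],[0,0.1,-0.1,0,0,0,0],[0,0.13,-0.14,0,0,0,0],[0,0.16,-0.16,0,0,0,0]]'
python3 -m creep '[[0,0.04,0,0,0,0,0],[0,0.05,0,0,0,0,0],[0,0.05,0,0,0,0,0]]'
python3 - <<'E'
from h import *
im=optics.camera("top");cv2.imwrite("pics/t12.png",im[:,:,::-1]);cv2.imwrite("pics/t12c.png",cv2.convertScaleAbs(cv2.resize(im[140:210,160:270,::-1],None,fx=7,fy=7,interpolation=cv2.INTER_CUBIC),alpha=1.6))
im=optics.camera("side");cv2.imwrite("pics/s12.png",cv2.convertScaleAbs(cv2.resize(im[110:240,220:370,::-1],None,fx=4,fy=4,interpolation=cv2.INTER_CUBIC),alpha=1.6))
im=optics.camera("wrist");cv2.imwrite("pics/w12.png",cv2.convertScaleAbs(im[:,:,::-1],alpha=1.4))
E
```

```text
time: 15.7
ee_pos: [0.557, -0.1455, 0.2082]
tcp_rot: [-180.0, -0.2, -10.3]
wrist_force: [0.3, -0.5, -0.0]
opening: -0.0001
time: 16.0
ee_pos: [0.5473, -0.1946, 0.2039]
tcp_rot: [-180.0, 0.0, -10.5]
wrist_force: [-0.0, -0.8, -0.5]
opening: -0.0001
```

View pics/t12c.png

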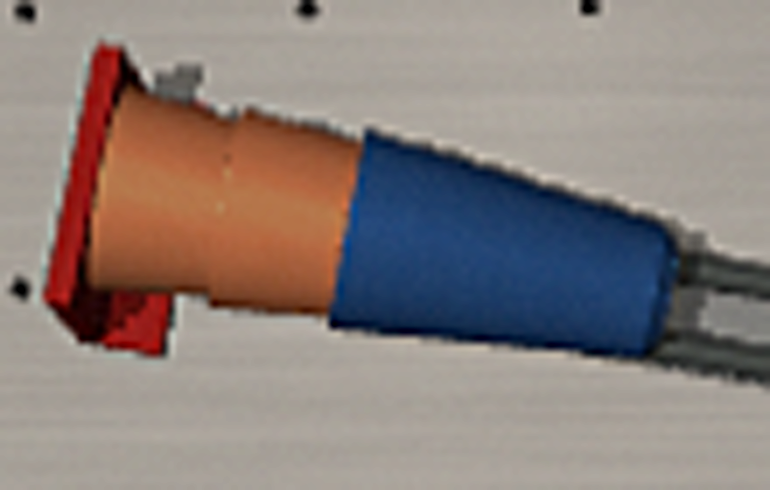

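View pics/s12.png

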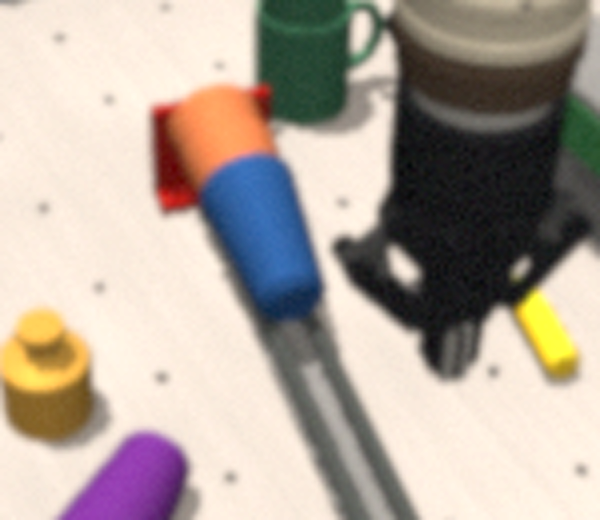

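View pics/t12.png

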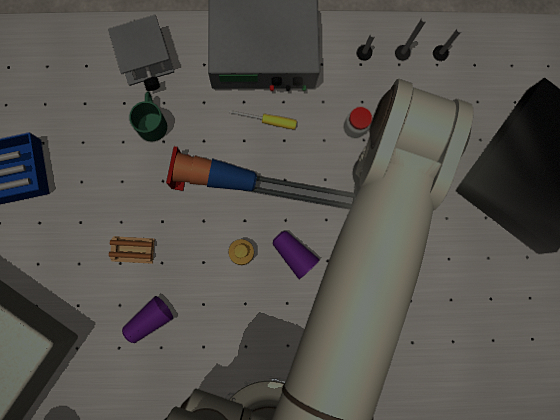

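```bash
python3 - <<'E'
from h import *
t=P("top");f=lambda L:[[160+x/7,140+y/7] for x,y in L]
r={}
for nm,L,z in [("a",[(119,90),(88,287)],.064),("b",[(245,108),(211,305)],.068),("c",[(367,131),(332,326)],.072),("c47",[(672,232),(645,355)],.06),("rodend0",[(0,0)],.03)]:
    r[nm]=cast(t,f(L),z).mean(0)[:2];print(nm,r[nm].round(4))
for p,q in("ab","bc",("c","c47"),("a","c47")):print(p,q,np.linalg.norm(r[p]-r[q]).round(4))
u=np.array([.1795,.9838]);e=cast(t,[[280+390/5,170+156.5/5]],.03)[0,:2];print("a mouth from rod end (445 expected)",(r["a"]-e)@u)
im=cv2.imread("pics/t12.png");im0=cv2.imread("pics/top0.png")
for nm,(x,y) in dict(mug=(148,120),weight=(241,252),jar=(360,118),driver=(265,120),purp1=(296,254),purp2=(148,320)).items():
    s=np.s_[y-24:y+24,x-24:x+24];print(nm,cv2.phaseCorrelate(im0[s].mean(2).astype(np.float32),im[s].mean(2).astype(np.float32))[0])
E
```

```text
a [0.6231 0.2105]
b [0.6156 0.1683]
c [0.6069 0.1274]
c47 [0.5861 0.0248]
rodend0 [0.6974 0.2523]
a b 0.0429
b c 0.0418
c c47 0.1047
a c47 0.1894
a mouth from rod end (445 expected) 0.44303914278988893
mug (-0.033845238828607904, 0.02675109283644872)
weight (-0.006531086659254726, 0.00459484553343259)
jar (-0.2361527717674683, 0.18148172662684203)
driver (-0.06342938356996797, -0.004231166291351229)
purp1 (-0.031635496606568836, -0.03172509219147912)
purp2 (-0.07836537111798947, 0.12904702142941815)
```

From the top view the mouth spacings are about 42–43 mm. That view's lengths read 2–3 % long, so home is plausible but not certain. A closer wrist look will settle it.

```bash
python3 -m creep '[[0,-0.03,-0.01,0,0,0,0],[0,-0.07,-0.01,0,0,0,0],[0,-0.11,-0.01,0,0,0,0],[0,-0.15,-0.01,0,0,0,0],[0,-0.18,-0.01,0,0,0,0],[0,-0.2,-0.01,0,0,0,0],[0,-0.21,-0.01,0,0,0,0],[0,-0.21,-0.01,0,0,0,0]]'
python3 - <<'E'
from h import *
import pickle
pickle.dump(P("wrist"),open("w13.pkl","wb"))
im=optics.camera("wrist");cv2.imwrite("pics/w13.png",im[:,:,::-1]);cv2.imwrite("pics/w13c.png",cv2.convertScaleAbs(cv2.resize(im[20:270,200:370,::-1],None,fx=2.4,fy=2.4,interpolation=cv2.INTER_CUBIC),alpha=1.2))
E
```

```text
time: 16.95
ee_pos: [0.5855, 0.0154, 0.214]
tcp_rot: [-180.0, 0.0, -10.1]
wrist_force: [0.0, -0.3, -0.3]
opening: -0.0002
```

View pics/w13.png

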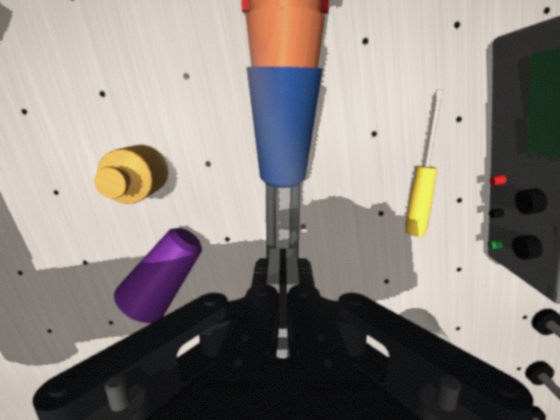

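View pics/w13c.png

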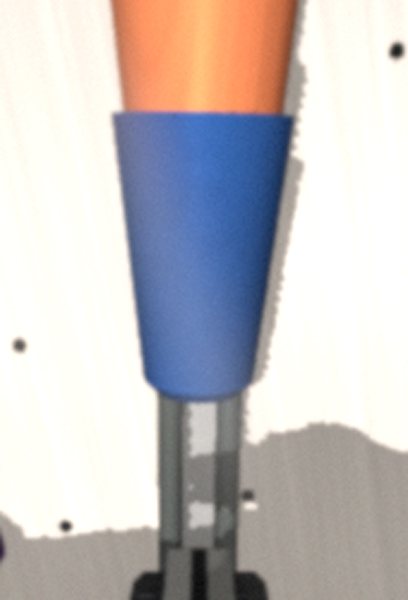

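The blue cup spans rows 67–185, but the joints are near the top edge of the picture. I move 100 mm further on.

```bash
python3 -m creep '[[0,-0.03,0,0,0,0,0],[0,-0.06,0,0,0,0,0],[0,-0.09,0,0,0,0,0],[0,-0.1,0,0,0,0,0],[0,-0.1,0,0,0,0,0]]'
python3 - <<'E'
from h import *
import pickle
pickle.dump(P("wrist"),open("w14.pkl","wb"))
im=optics.camera("wrist");cv2.imwrite("pics/w14.png",im[:,:,::-1]);cv2.imwrite("pics/w14c.png",cv2.convertScaleAbs(cv2.resize(im[50:290,210:350,::-1],None,fx=2.5,fy=2.5,interpolation=cv2.INTER_CUBIC),alpha=1.3))
E
```

```text
time: 17.5
ee_pos: [0.6035, 0.1121, 0.214]
tcp_rot: [180.0, 0.0, -10.3]
wrist_force: [-0.5, -0.8, -0.6]
opening: -0.0003
```

View pics/w14c.png

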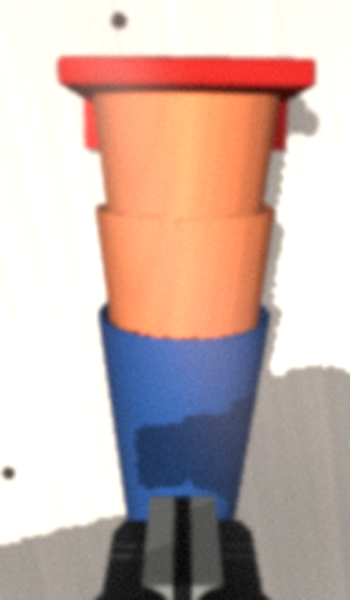

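```bash
python3 - <<'E'
from h import *
import pickle
c=pickle.load(open("w14.pkl","rb"));f=lambda L:[[210+x/2.5,50+y/2.5] for x,y in L]
for zs in ((.064,.064,.064),(.064,.066,.068),(.064,.061,.058)):
    r=[]
    for L,z in zip([[(96,95),(279,95)],[(97,208),(273,208)],[(99,308),(269,308)]],zs):
        X=cast(c,f(L),z);r.append(X.mean(0)[:2]);print(r[-1].round(4),np.linalg.norm(X[0]-X[1]).round(4),end=' ')
    print(np.linalg.norm(r[0]-r[1]).round(4),np.linalg.norm(r[1]-r[2]).round(4))
    X=cast(c,f([(58,58),(315,58)]),.08);print("plate top far edge",X.mean(0),np.linalg.norm(X[0]-X[1]))
    X=cast(c,f([(64,86),(308,86)]),.08);print("plate top near edge",X.mean(0))
c=pickle.load(open("w13.pkl","rb"));f=lambda L:[[200+x/2.4,20+y/2.4] for x,y in L]
X=cast(c,f([(114,114),(293,114)]),.064);Y=cast(c,f([(145,381),(254,381)]),.0525);print("w13 c",X.mean(0),Y.mean(0),np.linalg.norm(X.mean(0)-Y.mean(0)))
E
```

```text
[0.6248 0.2096] 0.0674 [0.6167 0.1696] 0.0675 [0.6094 0.1314] 0.0678 0.0408 0.0389
plate top far edge [0.6262502 0.2203507 0.08     ] 0.0884218451888307
plate top near edge [0.62447756 0.21145586 0.08      ]
[0.6248 0.2096] 0.0674 [0.6167 0.1698] 0.067 [0.6095 0.1322] 0.0668 0.0406 0.0383
plate top far edge [0.6262502 0.2203507 0.08     ] 0.0884218451888307
plate top near edge [0.62447756 0.21145586 0.08      ]
[0.6248 0.2096] 0.0674 [0.6166 0.1695] 0.0682 [0.6092 0.1302] 0.0692 0.0409 0.0399
plate top far edge [0.6262502 0.2203507 0.08     ] 0.0884218451888307
plate top near edge [0.62447756 0.21145586 0.08      ]
w13 c [0.6094516  0.13023971 0.064     ] [0.58945619 0.02684438 0.0525    ] 0.10593706586332145
```

The close view gives mouth spacings of about 41 mm and 39–40 mm, and a's mouth within about 2 mm of the plate face, which is the limit of the calibration. The arm is clear, so I hand the job in.

```bash
python3 -c "
from workcell import bot
print(bot.job_done());print(bot.get_obs()['time'])"
```

```text
the job is handed in; nothing more can be done
None
the job is handed in; nothing more can be done
```

The three cups are nested in the rack with the first cup's mouth up against the end plate. I handed the job in after about 17.5 s, with the arm clear of everything.

I gripped the blue cup at mid-length, laid it on the rods about 20 mm behind the second copper cup, mouth to the plate, and let go. Then I pushed its closed end with shut fingers until the row stopped. Pushing took 2–5 N while the cups slid, and about 20 N at the stop, where 2 mm commanded moved it only about 0.3 mm.

**Last checks:**
- **Nesting:** the close wrist view gave mouth spacings of about 41 mm and 39–40 mm, against 40 mm nominal. The first mouth was within about 2 mm of the plate face.
- **Disagreement:** the overhead view read 42–43 mm. That view also read single cups 1–4 % long, so I trusted the wrist view and the hard stop.
- **Bystanders:** the mug, weight, jar, screwdriver and both purple look-alikes moved less than 0.3 pixel between the first and last overhead pictures.

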